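# Show the rill roller to the inspection camera

### The arm

A 6-joint arm with a two-finger parallel gripper is mounted at the origin on the work surface. World frame = base frame: x ahead of the robot, y to its left, z up, the work surface at z = 0. Lengths are in m, angles in rad, forces in N, time in s.
With the tool pointing down it reaches from about 0.375 to 0.975 m from the base axis. Payload 3.8 kg.
Tool frame: the origin (TCP) lies at the very end of the fingers, on their centre line; the grasp point (between the pads) lies 19 mm behind it (bot.pinch_z is the distance from the TCP to the grasp point, in m); x points along the fingers, y is the direction in which the jaws open and shut, and the axes are right-handed (so a half turn about x gives the same grasp; the last joint's range is limited). The gripper opens to 85 mm and grips with 20 to 120 N. Pads are 22 mm wide; open, the fingers measure 114 mm over their backs; the gripper's body (76 mm by 85 mm) begins 54 mm behind the grasp point. The pads swing forward as they close: fully open they stand 13 mm farther back than shut.
Start: joints at [-1.188, 0.264, 1.604, -0, 1.274, -0.037], TCP at [0.275, -0.616, 0.231] pointing down, gripper open.
Joint ranges: [-2.63, 2.63], [-0.94, 2.18], [0.31, 2.57], [-1.31, 4.45], [0, 2.66], [-2.55, 2.55]. Speed limits (rad/s): [2.57, 2.57, 3.14, 3.14, 3.14, 3.14].

### API

Orientations are given as a rotation vector (axis times angle).
In Python, from workcell import monitor, imaging, finish_job, bot gives the robot as it stands.
- The arm moves only by the tool jog_arm, never from a script. Its argument "rows" is a list of rows, each a list of 7 numbers: the shift along the tool's x, y, z in m, then the turn, a rotation vector about the tool's x, y, z in rad, then the opening in per cent of the stroke, from 0 (shut) to 100 (fully open). A call has 1 to 20 rows; each row is the pose to reach, as a shift and turn from the pose measured when the call began, along the tool's axes at that moment; what a row does not reach only later rows make up. A row lasts 1/10 s, in which the tool goes at most 50 mm and 8.59 degrees, less where a joint would pass 70% of its speed; a pose out of reach is approached as far as the arm can. A call with a gripper value outside its range is refused whole. The fingers move at their own pace and stop on an object; "force" is the grip in N (left out, the last holds). Time passes only in rows, so rows that repeat a pose let the fingers close. It gives the time, the measured TCP pose, the force and the opening at its end, in the units of the state.
- monitor.read_state(): the state, without advancing time (a new reading comes with each control period).
- imaging.read_camera(name): name is "side" or "top"; returns the picture (400x640x3 uint8, blue, green, red); there is no depth.
- imaging.camera_params(name): a dict with "fx", "fy", "cx", "cy" (pixels), "T" (4x4, takes a point from camera to world coordinates). Camera axes: x right, y down, z forward; pixel columns grow to the right and rows downward; lengths in m; the calibration is good to about 2 mm. A picture is of the moment at which its call begins. camera_params takes no time and is no camera call.
- finish_job(): hands the job in, once; it reports no verdict.
The state is a dict: "time": time; "q": joint angles; "joint_vel": joint speeds; "joint_torque": joint torques, N m; "tool_pos": TCP position; "tcp_rot": TCP orientation; "wrist_force": force on the tool from outside, world axes, zero at the start; "torque": the same for the moment, N m; "width": opening from 0.0 (shut) to 1.0 (fully open).
Only numpy, scipy, OpenCV 4.12 (cv2) and the standard library are available. Lean on these libraries where they do the work, as an engineer would, in place of code of your own. Each camera call takes 0.05 s, during which the arm holds its last target. There are 200 camera calls.

### The job

A ski lies clamped base up and the rill tool stands on it. Take the tool by its wooden grip, lift it straight up off the ski without rolling it along the base, and hold it up to the inspection camera so that the roller can be checked for wax and nicks: roller in the middle of the picture with the middle of its axle 80 mm straight out from the lens, the tool in line with the camera barrel, nose to the lens, grip uppermost and the axle level. Finish while still holding it there, still and clear of the camera, and leave the camera, the ski brush and everything else on the bench where they are.

Things in the scene. Friction and masses are not known exactly. Their poses are not given: they have to be found in the camera images.
- rill_tool: Rill tool standing on the ski: like a small plane, 136 long, 56 wide, 78 mm high, 0.4 kg: aluminium cheeks, ribbed steel roller at the open nose, wooden grip on top. Origin on the sole (ski base level) under the grip's middle; x to the nose (71 mm ahead; heel 65 mm behind), y along the axle, z up. Guides reach 5 mm below the sole beside the ski with 2 mm play: it comes off upward only.
- roller_mid (a point): Middle of the roller's axle: 58 mm ahead of the tool's origin (x), 13 mm above the sole (z). The roller turns freely, 26 mm across, 44 mm wide. Same axes as the tool.
- grip_mid (a point): Centre of the tool's wooden grip, 65 mm above the tool's origin: a rounded bar 110 mm long (x), 26 mm wide (y), 26 mm high; 17 mm free below it, down to a metal bridge, and two 12 mm posts 36 mm before and behind its middle. Same axes as the tool.
- tool_heel (a point): Middle of the tool's heel end, 65 mm behind the tool's origin and 19 mm above the sole.
- camera_head: Inspection camera: black barrel, 41 mm across in front, 120 mm long, on an upright 17 mm column (440 mm high) 93 mm behind the lens; looks 30 degrees below level, roughly to the robot; height varies. Origin: centre of the lens face (white lamp ring); x runs from the lens back up the barrel (it looks along -x), y level, z upward. The tool is rightly shown when its axes are parallel to these.
- ski: The fixed ski and its bench profile: a ski 1.85 m long and 44 mm wide clamped base up over an aluminium profile, its black flat base 95 mm above the bench. Origin on the bench under the ski's middle, y along the ski, z up.
- ski_brush: Bystander: a ski brush standing on the same ski, bristles down, plain wooden block 120 x 56 mm, 42 mm high in all. Origin under its middle, x along its length.
- wax_tin: Bystander: a flat round purple wax tin, 75 mm across, 31 mm high. Origin under its middle.
- scraper: Bystander: a yellow acrylic scraper, 140 x 60 x 5 mm, lying flat. Origin under its middle.
- cork_block: Bystander: a cork block, 110 x 60 x 35 mm. Origin under its middle.
- groove_tool: Bystander: a groove tool, wooden handle with a brass blade, 180 mm long and 16 mm high, lying flat. Origin on the bench near its middle, x towards the blade.
- roto_brush: Bystander: a nylon roto brush head standing on end, 60 mm across, 142 mm high with its shaft. Origin under its middle.
- wax_bar: Bystander: a pale wax bar, 90 x 45 x 22 mm. Origin under its middle.
There are look-alikes about, which are no part of the job. Leave any blue look-alike of the rill_tool alone.

How it is judged:
On the way:
1. the rill tool is held in the fingers, lifted clear of the ski (z of roller_mid in the frame of ski above 0.135 m and contact force between the fingers and rill_tool above 2 N and contact force between rill_tool and ski below 0.05 N), for 0.2 s.
At the end, for the whole second after the job is handed in: Held still in the fingers, clear of ski and camera: middle of the axle 80 mm (within 15) out from the lens and within 12 mm of the barrel's centre line sideways and up or down; tool in line with the barrel and axle level and square to it, each within 9 degrees; nose to the lens, grip up (x of roller_mid in the frame of camera_head between -0.095 and -0.065 m and y of roller_mid in the frame of camera_head between -0.012 and 0.012 m and z of roller_mid in the frame of camera_head between -0.012 and 0.012 m and angle between the x axis of rill_tool and the x axis of camera_head, either way round below 0.16 rad and angle between the y axis of rill_tool and the y axis of camera_head, either way round below 0.16 rad and angle between rill_tool's own z axis and vertical below 1 rad and x of tool_heel in the frame of camera_head below -0.16 m and contact force between the fingers and rill_tool above 2 N and contact force between rill_tool and ski below 0.05 N and contact force between rill_tool and camera_head below 0.05 N and linear speed of rill_tool below 0.02 m/s and angular speed of rill_tool below 0.1 rad/s); the arm keeps its last pose, push and grip.
It fails at once if the tool was rolled or dragged more than 20 mm along the ski while touching it (contact force between rill_tool and ski above 0.3 N and distance of rill_tool from where it was at the start of the episode above 0.02 m).
It fails at once if the camera was shifted (distance of camera_head from where it was at the start of the episode above 0.01 m).
It fails at once if the ski brush or something else on the bench was moved more than 25 mm (distance of any of ski_brush, wax_tin, scraper, cork_block, groove_tool, roto_brush, wax_bar from where it was at the start of the episode above 0.025 m).
It also fails if it takes over 37 s, if anything falls off the work surface, if the arm or the gripper's body presses on something with over 40 N, if the wrist force passes 120 N, or if a joint passes its speed limit or range.

## Working session

There is one attempt and no reset: what is moved stays moved. The work goes in short steps, Python scripts to look and compute and a tool call to move; the robot and the scene stay as the last step left them, time stands still between calls to the robot, and variables do not carry over. Pictures are saved under pics/ and viewed, about 8 in all and at most 12, crops included, and the job is handed in when it is done.

Besides the shell and the picture viewer there is one more tool, called after "Call:" in YAML: its name, and indented under it one key for each argument. jog_arm: Moves the arm, as the interface text tells. Its arguments: {"type":"object","properties":{"rows":{"type":"array","items":{"type":"array","items":{"type":"number"}}},"force":{"type":"number"}},"required":["rows"]}

```bash
mkdir -p pics; ls
python3 - <<'E'
from workcell import monitor, imaging, bot
import cv2, numpy as np
s=monitor.read_state();print(s)
for n in ("side","top"):
    cv2.imwrite(f"pics/{n}0.png",imaging.read_camera(n))
    p=imaging.camera_params(n);print(n,p)
print([a for a in dir(bot) if a[0]!='_'])
E
```

```text
pics
{'time': 0.0, 'q': array([-1.18791726e+00,  2.64782053e-01,  1.60539651e+00, -1.17155158e-05,
        1.27369204e+00, -3.68921607e-02]), 'joint_vel': array([-0.00014345, -0.00099413,  0.00032025,  0.00024119, -0.00019488,
        0.00016758]), 'joint_torque': array([-1.69805582e-03, -5.15121567e+01, -3.67311358e+01,  4.99153828e-05,
        1.30019942e-02,  2.02878158e-05]), 'tool_pos': array([ 0.27482004, -0.6157108 ,  0.2299304 ]), 'tcp_rot': array([ 1.99035447,  0.42636373, -1.99117504]), 'wrist_force': array([-0.45920402, -0.41901333,  0.5615149 ]), 'torque': array([ 0.02753584, -0.02564496, -0.01118691]), 'width': 0.9974216167555865}
side {'fx': 380.23426700300206, 'fy': 380.23426700300206, 'cx': 320.7334164029234, 'cy': 205.94142635347234, 'T': array([[-0.90265256, -0.21514122,  0.37273664,  0.13251561],
       [-0.43018358,  0.4255491 , -0.796147  ,  0.85061028],
       [ 0.01266629, -0.87898932, -0.47667321,  0.69209327],
       [ 0.        ,  0.        ,  0.        ,  1.        ]])}
top {'fx': 442.44470782717536, 'fy': 442.44470782717536, 'cx': 320.1241714526981, 'cy': 209.04176020243654, 'T': array([[-0.02806877, -0.99470392,  0.09887499,  0.40297871],
       [-0.99932015,  0.0255578 , -0.02657133,  0.02061679],
       [ 0.02390358, -0.0995536 , -0.99474504,  1.40280566],
       [ 0.        ,  0.        ,  0.        ,  1.        ]])}
['MotionError', 'pinch_z']
```

View pics/side0.png

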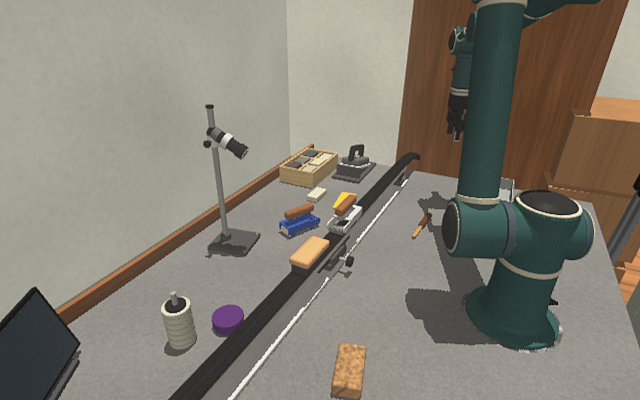

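View pics/top0.png

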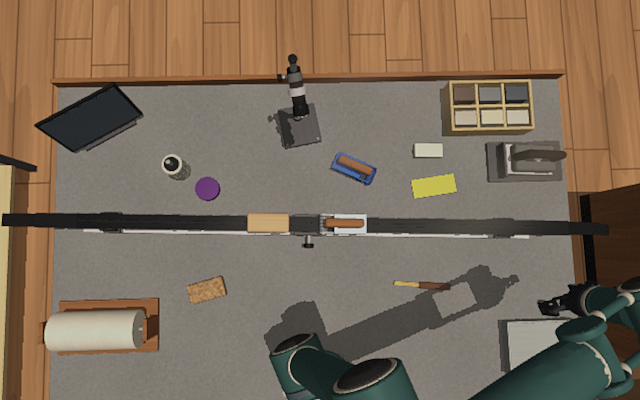

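The side view shows the rill tool on the ski at about (345,212), the brush at (310,253) and the camera barrel at (230,142). The top view shows the tool at (343,223) and the barrel at (297,90). The blue look-alike lies off the ski. Next I'll enlarge these areas.

Run:
```python
import cv2, numpy as np
s=cv2.imread("pics/side0.png");t=cv2.imread("pics/top0.png")
def crop(im,x,y,w,h,k):
    return cv2.resize(im[y:y+h,x:x+w],(w*k,h*k),interpolation=cv2.INTER_CUBIC)
a=crop(s,310,180,60,60,6);b=crop(t,310,205,64,36,6);c=crop(s,195,95,60,60,6);d=crop(t,270,45,60,60,6)
b=cv2.copyMakeBorder(b,0,360-216,0,0,cv2.BORDER_CONSTANT)[:, :384]
o=np.vstack([np.hstack([a,b]),np.hstack([c,d,np.zeros((360,24,3),np.uint8)])])
cv2.imwrite("pics/crops.png",cv2.resize(o,None,fx=.83,fy=.83))
```

```text
(no output)
```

View pics/crops.png

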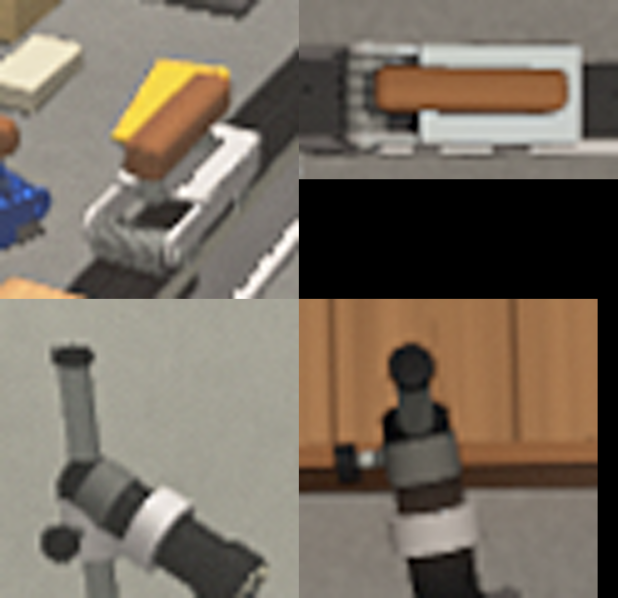

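The crops show that the nose points left in the top view, which is +y, towards the brush. The lens tip is at about (246,152) in the side view. I'll measure the grip by colour and enlarge the barrel with gridlines for the pixel positions.

```bash
cat > h.py <<'E'
import cv2, numpy as np
from workcell import imaging
P={n:imaging.camera_params(n) for n in ("side","top")}
def ray(n,uv):
    p=P[n];d=p["T"][:3,:3]@np.array([(uv[0]-p["cx"])/p["fx"],(uv[1]-p["cy"])/p["fy"],1]);return p["T"][:3,3],d/np.linalg.norm(d)
def plane(n,uv,z):
    o,d=ray(n,uv);return o+d*(z-o[2])/d[2]
def tri(a,b):
    o1,d1=ray("side",a);o2,d2=ray("top",b)
    k=np.linalg.lstsq(np.c_[d1,-d2],o2-o1,rcond=None)[0]
    p,q=o1+k[0]*d1,o2+k[1]*d2;return (p+q)/2,np.linalg.norm(p-q)
def proj(n,X):
    p=P[n];c=np.linalg.inv(p["T"])@np.r_[X,1];return np.array([p["fx"]*c[0]/c[2]+p["cx"],p["fy"]*c[1]/c[2]+p["cy"]])
def brown(im,x,y,w,h):
    hsv=cv2.cvtColor(im[y:y+h,x:x+w],cv2.COLOR_BGR2HSV)
    m=cv2.inRange(hsv,(4,110,60),(16,255,255));k,l,st,c=cv2.connectedComponentsWithStats(m)
    i=1+np.argmax(st[1:,4]);pts=np.argwhere(l==i)[:,::-1].astype(np.float32)+[x,y]
    return cv2.minAreaRect(pts.astype(np.float32)),st[i,4]
E
python3 - <<'E'
from h import *
s=cv2.imread("pics/side0.png");t=cv2.imread("pics/top0.png")
for n,im,b in(("top",t,(310,205,64,36)),("side",s,(322,185,40,40))):
    r,a=brown(im,*b);print(n,r,a)
    if n=="top":
        c,sz,an=r;print(cv2.boxPoints(r))
        B=[plane("top",q,.16) for q in cv2.boxPoints(r)];print(np.round(B,4));print(plane("top",c,.163),plane("top",c,.16));ct=c
    else: print(tri(c,ct))
# ski edges columns either side of tool in top
for u in (240,290,380,450):
    col=t[195:250,u].max(axis=1); w=np.where(col<60)[0]+195; 
    print(u,w.min(),w.max(),plane("top",(u,(w.min()+w.max())/2),.095))
def crop(im,x,y,w,h,k):
    o=cv2.resize(im[y:y+h,x:x+w],(w*k,h*k),interpolation=cv2.INTER_LANCZOS4)
    o=cv2.convertScaleAbs(o,alpha=1.6,beta=15)
    for i in range(0,w,10):cv2.line(o,(i*k,0),(i*k,6),(0,0,255),1);cv2.putText(o,str(x+i),(i*k,18),0,.35,(0,0,255))
    for i in range(0,h,10):cv2.line(o,(0,i*k),(6,i*k),(0,0,255),1);cv2.putText(o,str(y+i),(8,i*k+4),0,.35,(0,0,255))
    return o
cv2.imwrite("pics/cam.png",np.hstack([crop(s,200,100,55,75,7),crop(t,270,50,55,75,7)]))
E
```

```text
top ((344.0, 222.5), (9.0, 38.0), 90.0) 322
[[325. 218.]
 [363. 218.]
 [363. 227.]
 [325. 227.]]
[[ 0.5008 -0.0256  0.16  ]
 [ 0.498  -0.133   0.16  ]
 [ 0.4725 -0.132   0.16  ]
 [ 0.4754 -0.0249  0.16  ]]
[ 0.48646761 -0.07857013  0.163     ] [ 0.48666963 -0.07881013  0.16      ]
side ((345.0000305175781, 204.50003051757812), (9.192388534545898, 26.16295051574707), 45.0) 223
(array([ 0.4909499 , -0.08412411,  0.0942346 ]), np.float64(0.00031469192087137994))
240 216 229 [0.49916347 0.22313267 0.095     ]
290 217 230 [0.49231051 0.07596199 0.095     ]
380 219 231 [ 0.48078086 -0.19082805  0.095     ]Traceback (most recent call last):
  File "<stdin>", line 12, in <module>
    return umr_minimum(a, axis, None, out, keepdims, initial, where)
ValueError: zero-size array to reduction operation minimum which has no identity
```

```bash
cat >> h.py <<'E'
def crop(im,x,y,w,h,k,a=1.6):
    o=cv2.resize(im[y:y+h,x:x+w],(w*k,h*k),interpolation=cv2.INTER_LANCZOS4)
    o=cv2.convertScaleAbs(o,alpha=a,beta=15)
    for i in range(0,w,10):cv2.line(o,(i*k,0),(i*k,6),(0,0,255),1);cv2.putText(o,str(x+i),(i*k,18),0,.35,(0,0,255))
    for i in range(0,h,10):cv2.line(o,(0,i*k),(6,i*k),(0,0,255),1);cv2.putText(o,str(y+i),(8,i*k+4),0,.35,(0,0,255))
    return o
E
python3 - <<'E'
from h import *
s=cv2.imread("pics/side0.png");t=cv2.imread("pics/top0.png")
for X in ((.487,-.079,.16),(.487,-.079,.094),(0,0,0)): print(X,proj("side",X),proj("top",X))
def blob(im,lo,hi,box):
    x,y,w,h=box;m=cv2.inRange(cv2.cvtColor(im[y:y+h,x:x+w],cv2.COLOR_BGR2HSV),lo,hi)
    k,l,st,c=cv2.connectedComponentsWithStats(m);i=1+np.argmax(st[1:,4]);return c[i]+[x,y],st[i]
a=blob(s,(125,80,30),(160,255,255),(200,290,60,60));b=blob(t,(125,80,30),(160,255,255),(180,165,50,50));print("tin",a,b,tri(a[0],b[0]))
print("robot tcp proj", proj("side",(.2748,-.6157,.23)),proj("top",(.2748,-.6157,.23)))
cv2.imwrite("pics/cam.png",np.hstack([crop(s,200,100,55,75,7),crop(t,270,50,55,75,7)]))
E
```

```text
(0.487, -0.079, 0.16) [345.4505389  204.53827374] [344.06329713 222.38129727]
(0.487, -0.079, 0.094) [344.50398342 223.6363453 ] [342.33450846 223.92851612]
(0, 0, 0) [510.0199882  315.07269516] [319.59623227 385.20956246]
tin (array([226.90677966, 318.57627119]), array([ 12,  15,  32,  30, 708], dtype=int32)) (array([206.99556541, 188.36363636]), array([ 15,  12,  25,  24, 451], dtype=int32)) (array([0.61551849, 0.33740527, 0.01877656]), np.float64(0.0013977293860610327))
robot tcp proj [451.77027235 140.37678638] [551.17481623 295.19493847]
```

View pics/cam.png

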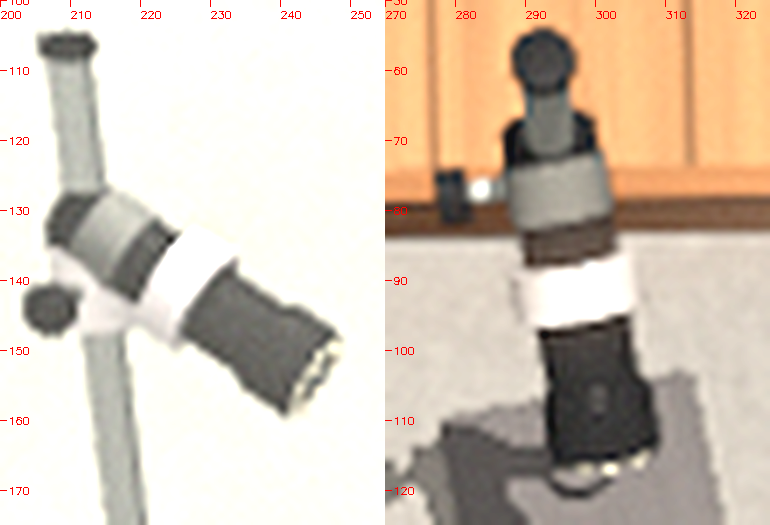

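The barrel is clear in both views. In the side view the lens rim runs from (247.5,148.5) to (241,159.5) and the column top is at (209,106). In the top view the lens rim is centred near (300.5,113.5) and the column cap is at (292.5,58.5). The two views agree on the grip at z = 0.16; the earlier odd height was a bug in my script.

```bash
cat > cam.py <<'E'
from h import *
def frame(L,yaw,pitch=np.radians(30)):
    x=np.array([np.cos(pitch)*np.cos(yaw),np.cos(pitch)*np.sin(yaw),np.sin(pitch)]);y=np.array([-np.sin(yaw),np.cos(yaw),0]);return np.c_[x,y,np.cross(x,y)]
def circ(L,R,d,r=.0205):
    return [L+R@np.array([d,r*np.cos(a),r*np.sin(a)]) for a in np.linspace(0,2*np.pi,24)]
E
python3 - <<'E'
from cam import *
from scipy.spatial.transform import Rotation as Ro
L,e=tri((244.5,153.8),(300.5,113));print("lens",L,e)
B,e=tri((230.2,144.2),(298.3,96.8));print("band front",B,e)
C,e=tri((209,106),(292.5,58.5));print("coltop",C,e)
d=B-L;print("axis yaw,pitch,len",np.degrees(np.arctan2(d[1],d[0])),np.degrees(np.arcsin(d[2]/np.linalg.norm(d))),np.linalg.norm(d))
d=C-L;print("col yaw",np.degrees(np.arctan2(d[1],d[0])),"horiz dist",np.hypot(d[0],d[1]))
yaw=np.arctan2(d[1],d[0]);R=frame(L,yaw)
s=cv2.imread("pics/side0.png");t=cv2.imread("pics/top0.png");k=7
O=[]
for n,im,(x,y) in (("side",s,(200,100)),("top",t,(270,50))):
    o=crop(im,x,y,55,75,k)
    for dd in (0,.04,.12):
        pts=np.array([(proj(n,X)-(x,y)+.5)*k for X in circ(L,R,dd)]).astype(int);cv2.polylines(o,[pts],True,(0,0,255) if dd==0 else (255,0,0),1)
    c=[((proj(n,L+R@np.array([q,0,0]))-(x,y)+.5)*k).astype(int) for q in(0,.12)];cv2.line(o,tuple(map(int,c[0])),tuple(map(int,c[1])),(0,200,0),1)
    O.append(o)
cv2.imwrite("pics/ov.png",np.hstack(O))
E
```

```text
lens [0.75544288 0.0332756  0.31058611] 0.0040907947559494255
band front [0.79277529 0.03931598 0.3336125 ] 0.0030947766150649716
coltop [0.84469349 0.04824061 0.43598249] 0.0013222525308770495
axis yaw,pitch,len 9.190794357834093 31.336185372652768 0.04427651082629877
col yaw 9.518472712724869 horiz dist 0.09049653835367112
```

View pics/ov.png

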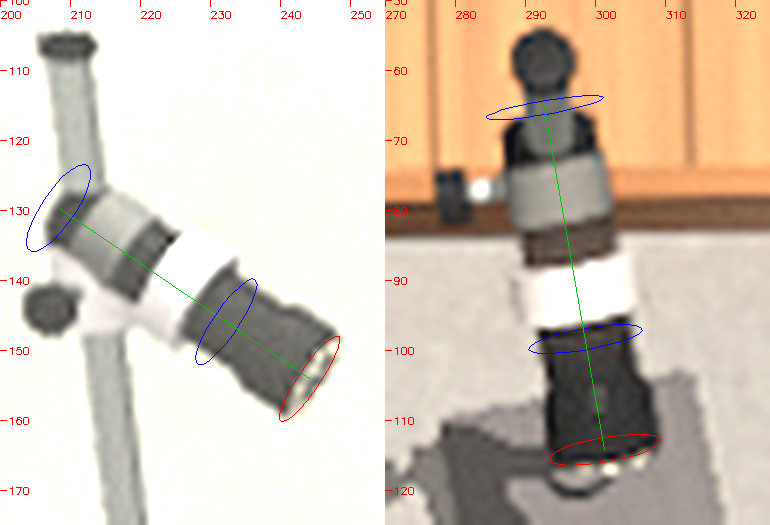

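The overlay fits, but the top-view lens should sit about 1 px lower. I'll correct that and compute the grasp and goal poses and the first moves.

```bash
cat > plan.py <<'E'
from cam import *
from workcell import monitor,bot
from scipy.spatial.transform import Rotation as Ro
L,e=tri((244.3,153.6),(300.6,114.2));C,_=tri((209,106),(292.5,58.5));d=C-L
yaw=np.arctan2(d[1],d[0]);R=frame(L,yaw)
a=np.arctan2(.4139,.0184)
T0=np.c_[[np.cos(a),np.sin(a),0],[-np.sin(a),np.cos(a),0],[0,0,1]]   # rill tool axes on ski
G0=np.array([.4864,-.079,.160]); Gf=L+R@np.array([-.138,0,.052])
def grip(T,s=1): # gripper axes for tool axes
    return np.c_[-T[:,2],s*T[:,1],s*np.cross(-T[:,2],T[:,1])]
def state():
    s=monitor.read_state();return s["tool_pos"],Ro.from_rotvec(s["tcp_rot"]).as_matrix(),s
def rel(p,Rt):
    p0,R0,s=state();return np.round(R0.T@(p-p0),4),np.round(Ro.from_matrix(R0.T@Rt).as_rotvec(),4)
E
python3 - <<'E'
from plan import *
print("L",L,e,"yaw",np.degrees(yaw),"hd",np.hypot(*d[:2]),"Gf",Gf)
p,Rg,s=state();print(np.round(Rg,3),bot.pinch_z)
for sg in(1,-1):
    Q=grip(T0,sg);print(sg,rel(G0+[0,0,.1]-.019*Q[:,0],Q));Qf=grip(R,sg);print(" total",np.round(Ro.from_matrix(Q.T@Qf).as_rotvec(),3))
E
```

```text
L [0.75359666 0.0339159  0.31129904] 0.0007805126254765579 yaw 8.936418695914774 hd 0.09221621978460437 Gf [0.60985147 0.01131238 0.28733236]
[[-0.001  0.408 -0.913]
 [ 0.002 -0.913 -0.408]
 [-1.    -0.002 -0.   ]] 0.0187
1 (array([-0.0481, -0.4041, -0.412 ]), array([2.035e+00, 2.100e-03, 1.400e-03]))
 total [ 1.337 -0.438 -0.358]
-1 (array([-0.0481, -0.4041, -0.412 ]), array([-1.1066, -0.0012,  0.0018]))
 total [1.337 0.438 0.358]
```

Call:
jog_arm:
  rows:
    - [0,-0.004,-0.004,-0.011,0,0,100]
    - [0,-0.016,-0.016,-0.044,0,0,100]
    - [-0.001,-0.036,-0.037,-0.1,0,0,100]
    - [-0.002,-0.061,-0.062,-0.166,0,0,100]
    - [-0.002,-0.089,-0.091,-0.244,0,0,100]
    - [-0.003,-0.117,-0.119,-0.321,0,0,100]
    - [-0.004,-0.145,-0.148,-0.399,0,0,100]
    - [-0.005,-0.174,-0.177,-0.476,0,0,100]
    - [-0.006,-0.202,-0.206,-0.554,0,0,100]
    - [-0.006,-0.23,-0.235,-0.631,0,0,100]
    - [-0.007,-0.259,-0.264,-0.708,0,0,100]
    - [-0.008,-0.287,-0.293,-0.786,0,0,100]
    - [-0.009,-0.315,-0.321,-0.863,0,0,100]
    - [-0.01,-0.343,-0.35,-0.941,0,0,100]
    - [-0.01,-0.368,-0.375,-1.007,0,0,100]
    - [-0.011,-0.388,-0.396,-1.063,0,0,100]
    - [-0.011,-0.4,-0.408,-1.096,0,0,100]
    - [-0.011,-0.404,-0.412,-1.107,0,0,100]
    - [-0.011,-0.404,-0.412,-1.107,0,0,100]
    - [-0.011,-0.404,-0.412,-1.107,0,0,100]
  force: 60

```text
time: 2.1
tool_pos: [0.4858, -0.0792, 0.2418]
tcp_rot: [1.242, 1.19, -1.242]
wrist_force: [1.0, 0.2, -0.8]
width: 0.999
```

Run:
```python
from plan import *
Q=grip(T0,-1);print(rel(G0+.021*Q[:,0],Q));print(state()[2]["q"],state()[0],state()[2]["time"])
s=imaging.read_camera("side");t=imaging.read_camera("top")
cv2.imwrite("pics/pre.png",np.hstack([crop(s,300,120,100,120,4,1.2),crop(t,295,165,100,120,4,1.2)]))
```

```text
(array([ 1.028e-01,  7.000e-04, -1.000e-04]), array([ 0.0003, -0.0015,  0.0013]))
[-2.13068393e-01 -9.24713894e-02  1.96969706e+00  1.33088249e-03
  1.26586345e+00 -1.69390368e-01] [ 0.48584599 -0.07918621  0.24178063] 2.1
```

View pics/pre.png

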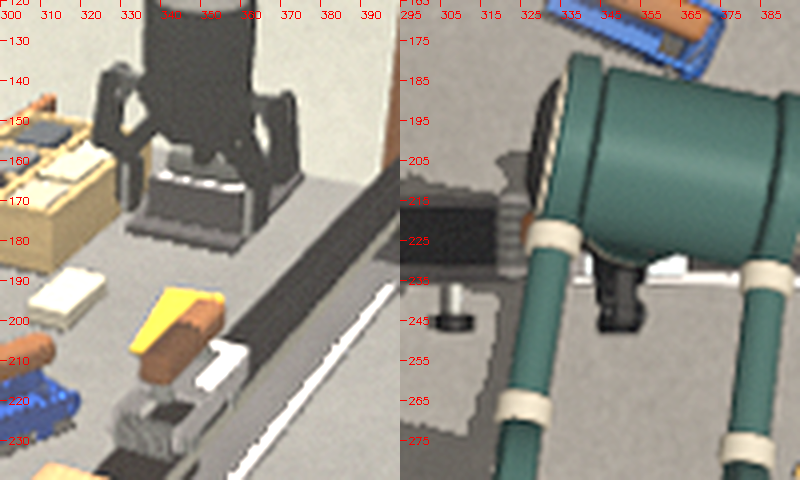

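The gripper is square above the grip, with the grip at (345,205) in the side view midway between the fingers. Now I'll descend and close.

Call:
jog_arm:
  rows:
    - [0.005,0,0,0,0,0,100]
    - [0.017,0,0,0,0,0,100]
    - [0.032,0,0,0,0,0,100]
    - [0.047,0,0,0,0,0,100]
    - [0.062,0,0,0,0,0,100]
    - [0.077,0,0,0,0,0,100]
    - [0.09,0,0,0,0,0,100]
    - [0.098,0,0,0,0,0,100]
    - [0.102,0,0,0,0,0,100]
    - [0.102,0,0,0,0,0,100]
    - [0.102,0,0,0,0,0,0]
    - [0.102,0,0,0,0,0,0]
    - [0.102,0,0,0,0,0,0]
    - [0.102,0,0,0,0,0,0]
    - [0.102,0,0,0,0,0,0]
    - [0.102,0,0,0,0,0,0]
    - [0.102,0,0,0,0,0,0]
    - [0.102,0,0,0,0,0,0]
    - [0.102,0,0,0,0,0,0]
    - [0.102,0,0,0,0,0,0]
  force: 60

```text
time: 4.2
tool_pos: [0.4861, -0.0795, 0.1404]
tcp_rot: [1.243, 1.189, -1.242]
wrist_force: [-2.2, 0.2, 4.5]
width: 0.297
```

The opening is 0.297, about 25 mm, so the grip is held. Next is the straight lift.

Call:
jog_arm:
  rows:
    - [-0.002,0,0,0,0,0,0]
    - [-0.006,0,0,0,0,0,0]
    - [-0.012,0,0,0,0,0,0]
    - [-0.02,0,0,0,0,0,0]
    - [-0.03,0,0,0,0,0,0]
    - [-0.041,0,0,0,0,0,0]
    - [-0.053,0,0,0,0,0,0]
    - [-0.066,0,0,0,0,0,0]
    - [-0.079,0,0,0,0,0,0]
    - [-0.092,0,0,0,0,0,0]
    - [-0.105,0,0,0,0,0,0]
    - [-0.118,0,0,0,0,0,0]
    - [-0.13,0,0,0,0,0,0]
    - [-0.141,0,0,0,0,0,0]
    - [-0.15,0,0,0,0,0,0]
    - [-0.156,0,0,0,0,0,0]
    - [-0.159,0,0,0,0,0,0]
    - [-0.16,0,0,0,0,0,0]
    - [-0.16,0,0,0,0,0,0]
    - [-0.16,0,0,0,0,0,0]

```text
time: 6.2
tool_pos: [0.4859, -0.0797, 0.2998]
tcp_rot: [1.243, 1.19, -1.243]
wrist_force: [0.1, 0.2, -5.0]
width: 0.298
```

Run:
```python
from plan import *
# pose: standoff 60 mm back along camera axis; tcp offset from grip_mid measured at grasp = .0196
Q=grip(R,-1);D=.0196
for so in (.06,0):
    print(so,rel(Gf-so*R[:,0]+D*Q[:,0],Q), Gf-so*R[:,0]+D*Q[:,0])
print(state()[2]["wrist_force"],state()[2]["q"],state()[2]["width"])
s=imaging.read_camera("side");cv2.imwrite("pics/lift.png",crop(s,270,100,140,140,4,1.2))
```

```text
0.06 (array([ 0.0595,  0.0785, -0.088 ]), array([1.3354, 0.4381, 0.3606])) [0.56820173 0.00476308 0.24035826]
0 (array([ 0.0294,  0.1294, -0.0985]), array([1.3354, 0.4381, 0.3606])) [0.61953251 0.0128347  0.27035826]
[ 0.10393377  0.15720788 -4.98788385] [-2.14268060e-01 -1.22427655e-01  1.89073361e+00  1.48459682e-03
  1.37525095e+00 -1.69320772e-01] 0.29845001316960773
```

View pics/lift.png

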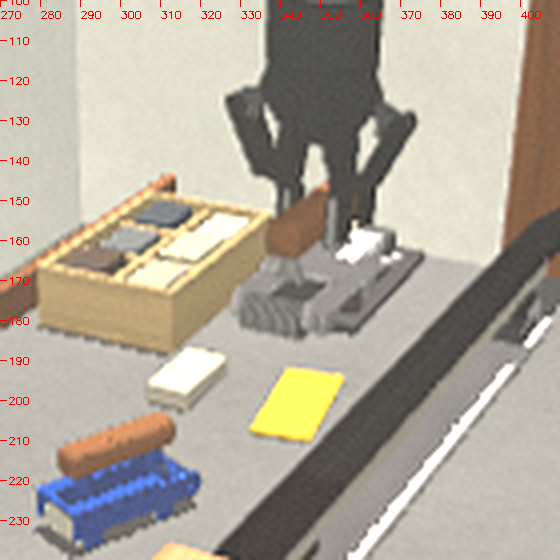

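The tool hangs level and clear of the ski; the roller is at (275,177) in the enlarged crop, pixel (338,177). Next I'll turn to a standoff 40 mm short of the goal.

Call:
jog_arm:
  rows:
    - [0,0.001,-0.001,0.013,0.004,0.004,0]
    - [0.001,0.003,-0.003,0.04,0.013,0.011,0]
    - [0.003,0.007,-0.006,0.093,0.031,0.025,0]
    - [0.006,0.011,-0.011,0.16,0.053,0.043,0]
    - [0.009,0.017,-0.016,0.24,0.079,0.065,0]
    - [0.012,0.023,-0.022,0.321,0.105,0.087,0]
    - [0.015,0.03,-0.028,0.414,0.136,0.112,0]
    - [0.019,0.036,-0.035,0.507,0.166,0.137,0]
    - [0.022,0.043,-0.041,0.601,0.197,0.162,0]
    - [0.026,0.05,-0.048,0.694,0.228,0.188,0]
    - [0.029,0.056,-0.054,0.788,0.258,0.213,0]
    - [0.033,0.063,-0.06,0.881,0.289,0.238,0]
    - [0.036,0.07,-0.067,0.975,0.32,0.263,0]
    - [0.04,0.076,-0.073,1.068,0.35,0.288,0]
    - [0.043,0.082,-0.079,1.148,0.377,0.31,0]
    - [0.045,0.087,-0.083,1.215,0.399,0.328,0]
    - [0.047,0.091,-0.087,1.269,0.416,0.343,0]
    - [0.049,0.094,-0.09,1.309,0.429,0.353,0]
    - [0.0495,0.0955,-0.0915,1.335,0.438,0.361,0]
    - [0.0495,0.0955,-0.0915,1.335,0.438,0.361,0]

```text
time: 8.25
tool_pos: [0.5843, 0.008, 0.249]
tcp_rot: [2.646, 0.208, -1.532]
wrist_force: [-0.7, 0.2, -3.0]
width: 0.298
```

Run:
```python
from plan import *
Q=grip(R,-1);print(rel(Gf+.0196*Q[:,0],Q),state()[2]["q"],state()[2]["width"])
```

```text
(array([-0.0008,  0.0007, -0.0415]), array([-0.0002,  0.0023,  0.0009])) [-0.10661391 -0.2302354   2.15912146  0.1994843   0.71641135  1.19064893] 0.29765288834952014
```

Call:
jog_arm:
  rows:
    - [0,0,-0.002,0,0,0,0]
    - [0,0,-0.006,0,0,0,0]
    - [0,0,-0.011,0,0,0,0]
    - [0,0,-0.017,0,0,0,0]
    - [0,0,-0.023,0,0,0,0]
    - [0,0,-0.029,0,0.001,0,0]
    - [0,0,-0.034,0,0.001,0,0]
    - [-0.001,0.001,-0.038,0,0.002,0.001,0]
    - [-0.001,0.001,-0.041,0,0.002,0.001,0]
    - [-0.001,0.001,-0.0415,0,0.002,0.001,0]
    - [-0.001,0.001,-0.0415,0,0.002,0.001,0]
    - [-0.001,0.001,-0.0415,0,0.002,0.001,0]

```text
time: 9.45
tool_pos: [0.6192, 0.0125, 0.2703]
tcp_rot: [2.647, 0.207, -1.529]
wrist_force: [0.7, -0.3, -3.3]
width: 0.296
```

Run:
```python
from plan import *
Q=grip(R,-1);print(rel(Gf+.0196*Q[:,0],Q),state()[2]["width"],state()[2]["wrist_force"])
O=[]
p,Rg,_=state();G=p-.0196*Rg[:,0];Rt=np.c_[-Rg[:,2],-Rg[:,1],-Rg[:,0]];rm=G+Rt@np.array([.058,0,-.052])
print("roller in cam (kinematic)",R.T@(rm-L))
for n,(x,y) in (("side",(200,100)),("top",(262,60))):
    im=imaging.read_camera(n);cv2.imwrite(f"pics/{n}F.png",im);o=crop(im,x,y,75,105,5,1.4)
    def ln(pts,c): cv2.polylines(o,[np.array([(proj(n,X)-(x,y)+.5)*5 for X in pts]).astype(int)],True,c,1)
    ln(circ(L,R,0),(0,0,255)); ln([L,L-R[:,0]*.08],(0,200,0))
    for yy in(-.022,.022): ln([rm+Rt@np.array([.013*np.cos(a),yy,.013*np.sin(a)]) for a in np.linspace(0,6.28,20)],(255,0,255))
    O.append(o)
cv2.imwrite("pics/fin.png",np.hstack(O))
```

```text
(array([ 0.0001, -0.0002, -0.0004]), array([-0.0002,  0.0008, -0.    ])) 0.2959388236597855 [ 0.68813049 -0.29778666 -3.33362921]
roller in cam (kinematic) [-8.03850998e-02 -2.62547667e-04  7.82130324e-05]
```

View pics/fin.png

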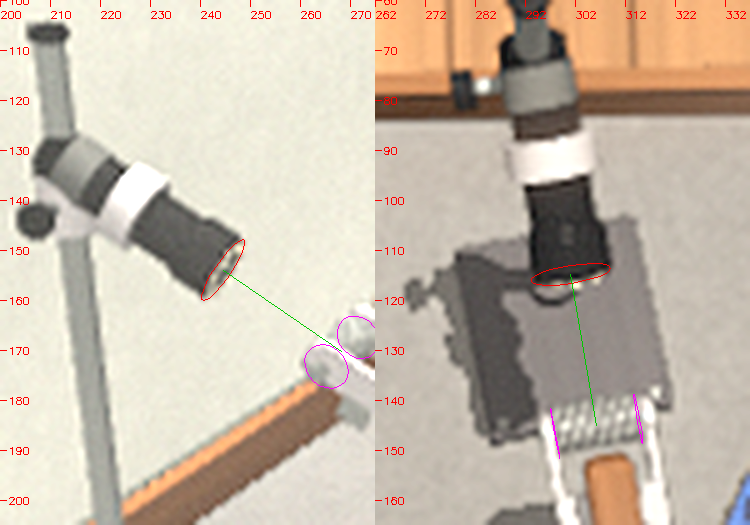

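The kinematic roller outline (magenta) lies on the real roller in the top view, centred at about (306,145), and near the side-view roller at (270,170). One wider look will show whether the tool slipped in pitch.

Run:
```python
from plan import *
p,Rg,_=state();G=p-.0196*Rg[:,0];Rt=np.c_[-Rg[:,2],-Rg[:,1],-Rg[:,0]];O=G-Rt[:,2]*.065
im=cv2.imread("pics/sideF.png");x,y,k=235,110,7;o=crop(im,x,y,105,80,k,1.4)
def ln(P,c,cl=True): cv2.polylines(o,[np.array([(proj("side",O+Rt@np.array(X))-(x,y)+.5)*k for X in P]).astype(int)],cl,c,1)
for yy in(-.022,.022): ln([(.058+.013*np.cos(a),yy,.013+.013*np.sin(a)) for a in np.linspace(0,6.28,20)],(255,0,255))
ln([(.055,0,.065),(-.055,0,.065)],(0,255,0),False)
for yy in(-.028,.028): ln([(-.065,yy,0),(.071,yy,0)],(0,255,255),False)
ln([(-.065,-.028,0),(-.065,.028,0)],(0,255,255),False)
cv2.imwrite("pics/fin2.png",o)
```

```text
(no output)
```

View pics/fin2.png

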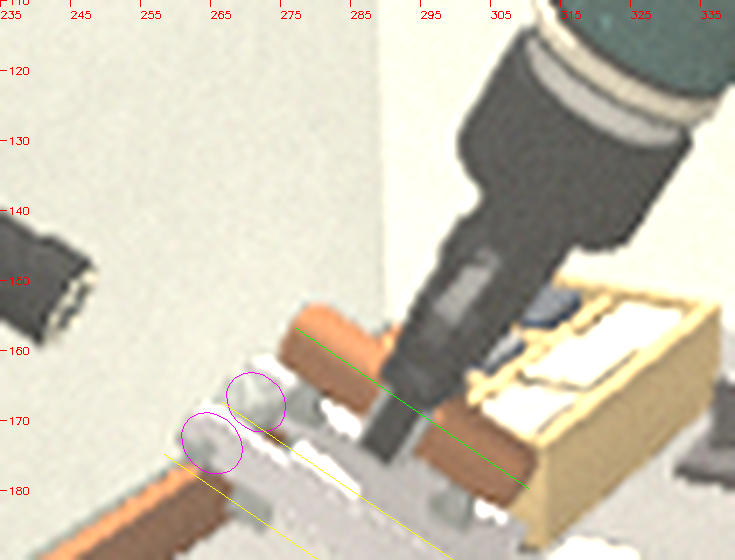

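The grip axis and roller fall on the predicted outlines within about 1–2 px, so there is no visible slip. Handing in.

Run:
```python
from workcell import monitor, finish_job
s=monitor.read_state();print(s["time"],abs(s["joint_vel"]).max(),s["width"],s["wrist_force"]);print(finish_job())
```

```text
9.55 0.0013547796295645383 0.29346245712557467 [ 0.47605647 -0.91402554 -3.50636114]
the job is handed in; nothing more can be done
None
```

I took the rill tool by its wooden grip at 60 N, lifted it straight up off the ski and held it up to the inspection camera. I handed it in at about 9.6 s, still holding it there.

**Position:** from the arm's own pose, the middle of the roller's axle is at about (-80.4, -0.3, 0.1) mm in the camera frame, against a target of (-80, 0, 0). The orientation is within about 0.001 rad of the goal. Both figures rest on my image measurement of the lens, which carries a few millimetres of error from the calibration and pixel reading.

**Images:** the tool's predicted outline matched the last pictures to about 1–2 px (2–3 mm) in both views, with no visible slip in the grip. The tool was clear of the camera, and nothing on the bench looked disturbed in the areas I viewed. I did not measure the bystanders again at the end.

**At hand-in:** the joints were still, at most 0.0014 rad/s.

**Disagreements:**
- **Gripper opening:** the reading crept from 0.298 to 0.293 while holding, under 0.5 mm.
- **First lens fix:** the two views disagreed by 4 mm. Lowering the top-view pixel brought that to under 1 mm.
- **First grip height:** an early value was wrong because of a script bug, and the views then agreed at 0.16 m.

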